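# Marker into the push-to-open drawer

### The job

Put the blue-capped marker away in the low cabinet's push-to-open drawer: gently press the blue front in until its touch latch lets go and the drawer springs out, lay the marker in it, then gently press the front in again until it latches and the drawer stays shut. Never press hard on the drawer - how deep the latch sits has to be felt - and leave the other things on the bench where they are.

Things in the scene. Friction and masses are not known exactly. Their poses are not given: they have to be found in the camera images.
- cabinet: low plywood drawer unit, 200 deep (x) x 220 wide (y) x 78 high, fixed; origin at the centre of its underside, its -x side is the front; the drawer comes out along -x, has no handle and is always driven out by a spring (6 N shut, 3 N open). To shut it, press it all the way in (3 to 8 N) and 5 to 12 mm beyond shut to the firm stop, then let go: it comes back those mm and stays
- drawer (a joint): how far the drawer is out (m): latched shut 0 to 0.003, sprung open 0.095. To open, press the front on from its shut rest to a firm stop, 7 to 13 mm further in (how far differs from case to case: feel it; the force stays at 6 to 8 N, then climbs steeply past 10 N), then let go: it springs out within a second. Pressed too little it returns to where it was. Over 25 N on it is too much
- drawer_front (a point): centre of the outer face of the drawer's blue front panel, marked by a small white dot; panel 198 wide x 60 high x 16 thick, its edges 8 and 68 above the worktop, this point 38 above it; moves with the drawer, axes as the cabinet's (press along +x). Shut, the face stands 18 to 21 proud of the cabinet
- drawer_bay (a point): point on the drawer's floor, midway across, 45 behind the inner face of the front panel; moves with the drawer, axes as the cabinet's. Floor 22 above the worktop, 180 wide between side walls 30 high; sprung out, it is open from above from the panel's inner face to 79 behind it, where the cabinet's top begins
- marker: white felt marker with a blue cap, round, 136 long, 17 in diameter, lying on the worktop, 14 g; origin at mid-length on its underside as it stood at the start (its axis is 8 from that, along its z; it may roll), its long axis is y
- pencil: yellow pencil, 186 long, 7 thick, lying near the marker; origin at mid-length, long axis y; not to be disturbed
- red_pencil: stub of a red pencil, 132 long, 7 thick, lying near the marker; origin at mid-length, long axis y; not to be disturbed
- screw_box: small green and brown box of screws, 62 x 82 x 36, origin at the centre of its underside; not to be disturbed
- shard: white plaster shard, 48 x 56 x 23, origin at the centre of its underside; not to be disturbed
- dusting_brush: flat brush with a red handle, 38 x 198 x 14, long axis y, origin at the centre of its underside; not to be disturbed
There are look-alikes about, which are no part of the job. Several things have the shape of the marker; the one meant has the colours described above.

How it is judged:
By the outcome, as a careful person would: the job done as asked, in the order asked, and still so for the second after the job is handed in, with the robot touching nothing.
It also fails if it takes over 72 s, if anything falls off the work surface, if the arm or the gripper's body presses on something with over 40 N, if the wrist force passes 120 N, or if a joint passes its speed limit or range.

### The arm

A 7-joint arm with a two-finger parallel gripper is mounted at the origin on a cart in front of the work surface, level with it; the furniture and walls round the work are solid. World frame = base frame: x ahead of the robot, y to its left, z up, the work surface at z = 0. Lengths are in m, angles in rad, forces in N, time in s.
With the tool pointing down it reaches from about 0.35 to 0.9 m from the base axis. Payload 7.2 kg.
Tool frame: the origin (TCP) lies between the finger pads; the fingertips stand 22 mm ahead of it and the grasp point (between the pads) lies 3 mm ahead of it; z points along the fingers, y is the line along which they close (so a half turn about z gives the same grasp; the last joint's range is limited). The gripper opens to 88 mm and grips with 3 to 60 N. Pads are 20 mm wide; open, the fingers measure 115 mm over their backs; the gripper's body (75 mm by 178 mm) begins 61 mm behind the grasp point.
Start: joints at [1.269, 0.411, -0.013, 1.596, 0.006, 1.134, -0.082], TCP at [0.145, -0.608, 0.245] pointing down, gripper open.
Joint ranges: [-2.95, 2.95], [-0.29, 1.99], [-1.47, 1.44], [0.14, 2.54], [-1.03, 4.17], [0.13, 1.85], [-2.86, 2.86]. Speed limits (rad/s): [2.39, 2.39, 3.01, 3.01, 3.14, 3.14, 3.14].

### API

Orientations are given as a rotation vector (axis times angle).
In Python, from bench import r gives the robot as it stands.
- The arm moves only by the tool arm_command, never from a script. Its argument "increments" is a list of rows, each an object of numbers: "rx", "ry", "rz": the turn, a rotation vector about the tool's x, y, z in degrees; "x", "y", "z": the shift along the tool's x, y, z in m; "claw": the opening, from 0 (shut) to 1 (fully open). A call has 1 to 10 rows; each row shifts and turns the commanded pose from where the row before left it, along the tool's axes as they then stand; what a row does not reach is not made up. A row lasts 1/10 s, in which the tool goes at most 50 mm and 8.59 degrees, less where a joint would pass 70% of its speed; a pose out of reach is approached as far as the arm can. A call with a gripper value outside its range is refused whole. The fingers move at their own pace and stop on an object; the grip force is fixed at half the most. Time passes only in rows, so rows that do not move let the fingers close. It gives the time, the measured TCP pose, the force and the opening at its end, in the units of the state.
- r.sense(): the state, without advancing time (a new reading comes with each control period).
- r.capture(name): name is "scene" or "top"; returns (picture, depth): 480x640x3 uint8, red, green, blue; 480x640 float32, m along the optical axis (not along the pixel's ray), 0 where there is no reading.
- r.camera_info(name): a dict with "vfov" (degrees; the focal length in pixels is half the picture's height over the tangent of half this angle, whatever the lens; pixels are square), "cx", "cy" (the principal point, pixels), "world_to_cam" (4x4, takes a point from world to camera coordinates). Camera axes: x right, y down, z forward; pixel columns grow to the right and rows downward; lengths in m; the calibration is good to about 2 mm. A picture is of the moment at which its call begins. camera_info takes no time and is no camera call.
- r.hand_in(): hands the job in, once; it reports no verdict.
The state is a dict: "time": time; "qpos": joint angles; "joint_velocities": joint speeds; "tau": joint torques, N m; "tool_pos": TCP position; "orientation": TCP orientation; "ft_force": force on the tool from outside, world axes, zero at the start; "wrist_torque": the same for the moment, N m; "width": finger opening in m.
Only numpy, scipy, OpenCV 4.12 (cv2) and the standard library are available. Lean on these libraries where they do the work, as an engineer would, in place of code of your own. Each camera call takes 0.05 s, during which the arm holds its last target. There are 200 camera calls.

## Working session

There is one attempt and no reset: what is moved stays moved. The work goes in short steps, Python scripts to look and compute and a tool call to move; the robot and the scene stay as the last step left them, time stands still between calls to the robot, and variables do not carry over. Pictures are saved under pics/ and viewed, on a budget of 10 in all, crops included, one or two more only if the job needs it, and the job is handed in when it is done.

Besides the shell and the picture viewer there is one more tool, called after "Call:" in YAML: its name, and indented under it one key for each argument. arm_command: Moves the arm, as the interface text tells. Its arguments: {"type":"object","properties":{"increments":{"type":"array"}},"required":["increments"]}

```bash
mkdir -p pics; ls; python3 - <<'E'
from bench import r
import cv2,numpy as np
for n in("scene","top"):
    p,d=r.capture(n); cv2.imwrite(f"pics/{n}0.png",p[...,::-1]); np.save(f"pics/{n}0.npy",d)
    print(n,r.camera_info(n))
print(r.sense())
E
```

```text
pics
scene {'vfov': 56.714233635421245, 'cx': 318.12227561686217, 'cy': 249.00187416281352, 'world_to_cam': array([[-0.80900158, -0.58762952, -0.01442164,  0.47575878],
       [-0.42471829,  0.60132772, -0.67677127,  0.31841906],
       [ 0.40636291, -0.54138389, -0.73605208,  0.77163286],
       [ 0.        ,  0.        ,  0.        ,  1.        ]])}
top {'vfov': 42.94738782190153, 'cx': 326.94527771123575, 'cy': 245.9630728487556, 'world_to_cam': array([[-0.02823001, -0.99936721,  0.02163912, -0.03948376],
       [-0.99720614,  0.02665803, -0.06978007,  0.62283472],
       [ 0.06915905, -0.02354855, -0.99732767,  1.43287717],
       [ 0.        ,  0.        ,  0.        ,  1.        ]])}
{'time': 0.1, 'qpos': array([ 1.26882231,  0.41179537, -0.01271026,  1.59695957,  0.00557683,
        1.13428359, -0.08220925]), 'joint_velocities': array([-1.97539350e-03, -2.59679396e-03, -9.42823694e-04, -9.05004338e-04,
       -5.97728226e-05,  9.43437854e-05,  1.68121813e-04]), 'tau': array([ 2.30713718e-03, -5.89101076e+01,  6.43595383e-01, -2.91710114e+01,
       -5.37709671e-02,  1.44698139e-02,  2.37305795e-05]), 'tool_pos': array([ 0.14465488, -0.60759705,  0.24390875]), 'orientation': array([-3.11877519e+00, -3.66219210e-01,  3.81489475e-04]), 'ft_force': array([-0.67389393, -0.11574134,  0.54308202]), 'wrist_torque': array([ 0.0546945 , -0.04093703,  0.0255073 ]), 'width': 0.08792389226344882}
```

View pics/top0.png

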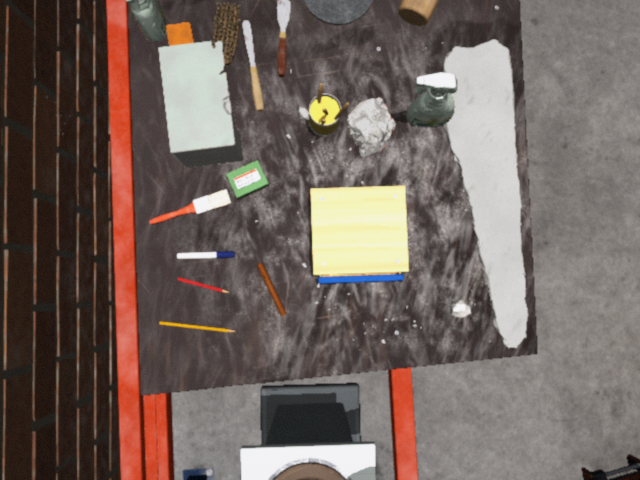

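View pics/scene0.png

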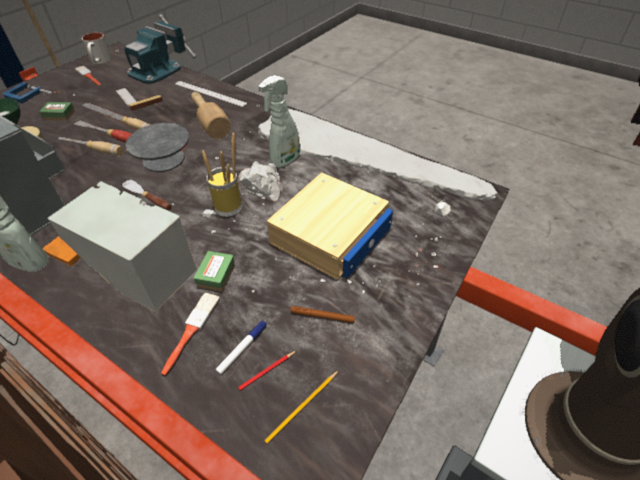

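The top view shows the cabinet at about (360,232), with its blue front at row 279. The blue-capped marker is at (206,255), the red pencil at (203,285), the yellow pencil at (197,327), the brush at (190,207) and the screw box at (247,179). Next I'll measure these.

```bash
cat > h.py <<'E'
import numpy as np,cv2
from bench import r
def world(n,uv,d):
    c=r.camera_info(n); f=240/np.tan(np.radians(c["vfov"]/2)); uv=np.atleast_2d(uv).astype(float)
    z=np.broadcast_to(d,len(uv)); p=np.c_[(uv[:,0]-c["cx"])/f*z,(uv[:,1]-c["cy"])/f*z,z]
    T=c["world_to_cam"]; return (p-T[:3,3])@T[:3,:3]
def cloud(n,d,m):
    v,u=np.nonzero(m&(d>0)); return world(n,np.c_[u,v],d[v,u])
def pca(P):
    c=P[:,:2].mean(0); w,V=np.linalg.eigh(np.cov((P[:,:2]-c).T)); a=V[:,1]; t=(P[:,:2]-c)@a
    return c+a*(t.max()+t.min())/2,a,np.ptp(t),np.degrees(np.arctan2(a[1],a[0]))
E
python3 - <<'E'
from h import *
np.set_printoptions(precision=4,suppress=True)
p=cv2.imread("pics/top0.png"); d=np.load("pics/top0.npy"); hsv=cv2.cvtColor(p,cv2.COLOR_BGR2HSV)
H,S,V=[hsv[...,i].astype(int) for i in range(3)]
def box(m,u0,u1,v0,v1):
    k=np.zeros_like(m); k[v0:v1,u0:u1]=m[v0:v1,u0:u1]; return k
blue=(H>100)&(H<130)&(S>140)&(V>60)
mk=box(blue|((V>170)&(S<60)),170,240,245,263)
for nm,m in dict(marker=mk,cap=box(blue,170,240,245,263),red=box((S>140)&(V>90),170,232,272,297),yel=box((S>140)&(V>90),150,240,315,338),brush=box((V>110)&((S>140)|(V>150)),145,233,185,228),sbox=box((S>100)&(V>60),225,270,158,200),front=box(blue,312,410,268,290),cabtop=box((H>15)&(H<40)&(S>60)&(V>150),300,415,180,280)).items():
    P=cloud("top",d,m); print(nm,m.sum(),*pca(P),"z",np.percentile(P[:,2],[5,50,95]),"min",P.min(0),"max",P.max(0))
P=cloud("top",d,box((H>15)&(H<40)&(S>60)&(V>150),300,415,180,280)); P=P[abs(P[:,2]-np.median(P[:,2]))<.01]
print(cv2.minAreaRect((P[:,:2]*1000).astype(np.float32)))
# scene: front face & white dot
p=cv2.imread("pics/scene0.png"); d=np.load("pics/scene0.npy"); hsv=cv2.cvtColor(p,cv2.COLOR_BGR2HSV)
H,S,V=[hsv[...,i].astype(int) for i in range(3)]
bl=box((H>100)&(H<130)&(S>140)&(V>60),335,400,200,280)
P=cloud("scene",d,bl); c=np.median(P,0); 
for _ in range(3):
    Q=P-P.mean(0); n=np.linalg.svd(Q,full_matrices=False)[2][2]; P=P[abs(Q@n)<.004]
print("face n",n,"c",P.mean(0),P.min(0),P.max(0))
k=cv2.morphologyEx(bl.astype(np.uint8),cv2.MORPH_CLOSE,np.ones((9,9)))>0
dot=cv2.erode(k.astype(np.uint8),np.ones((3,3)))>0; dot&=(S<130)
P=cloud("scene",d,dot);print("dot",dot.sum(),np.argwhere(dot)[:, ::-1].mean(0),np.median(P,0))
E
```

```text
marker 326 [0.609 0.234] [-0.001  1.   ] 0.1337696323183446 90.05625619536275 z [0.0089 0.0153 0.0214] min [ 0.6023  0.1671 -0.0017] max [0.6165 0.3009 0.0248]
cap 86 [0.6088 0.1859] [-0.0322  0.9995] 0.03757302503871357 91.84252102096758 z [0.0096 0.016  0.0219] min [0.6023 0.1671 0.0066] max [0.6145 0.2045 0.0248]
red 163 [0.5393 0.2502] [0.2841 0.9588] 0.10892298134493658 73.4972230219831 z [-0.0004  0.0066  0.012 ] min [ 0.5215  0.1972 -0.0038] max [0.5578 0.3029 0.0151]
yel 279 [0.4397 0.2663] [0.1413 0.99  ] 0.16672254544058215 81.87749680180988 z [-0.0026  0.0056  0.0117] min [ 0.4259  0.1836 -0.0054] max [0.4547 0.3494 0.0145]
brush 883 [0.7231 0.2646] [-0.2985  0.9544] 0.21960045811700424 107.37044101804405 z [0.0024 0.0128 0.0188] min [ 0.6887  0.1645 -0.0079] max [0.7727 0.3699 0.0376]
sbox 31 [0.7972 0.1287] [-0.2051  0.9788] 0.05975129305936606 101.8326603211942 z [0.0314 0.0365 0.0409] min [0.7691 0.0923 0.0247] max [0.8072 0.1573 0.0415]
front 526 [ 0.5408 -0.1357] [-0.0086  1.    ] 0.20615525267748508 90.490104176862 z [0.0134 0.0677 0.073 ] min [ 0.5333 -0.2387 -0.0039] max [ 0.5491 -0.0326  0.0763]
cabtop 3299 [ 0.6603 -0.133 ] [-0.8727  0.4883] 0.293894090347269 150.76979311416082 z [0.0241 0.078  0.083 ] min [ 0.5495 -0.254  -0.0079] max [ 0.7622 -0.0193  0.0885]
((654.8391723632812, -129.95941162109375), (200.15176391601562, 220.2732391357422), 0.36798009276390076)
face n [-0.9632 -0.0265 -0.2674] c [ 0.5377 -0.1193  0.0658] [ 0.5309 -0.2288  0.031 ] [ 0.5441 -0.0326  0.0709]
dot 0 [nan nan] [nan nan nan]<stdin>:23: RuntimeWarning: Mean of empty slice.
  ret = um.true_divide(
  return _methods._mean(a, axis=axis, dtype=dtype,
```

Call:
arm_command:
  increments:
    - {"rz":6.7,"claw":0}
    - {"rz":6.7,"claw":0}
    - {"x":0.022,"y":-0.032,"z":0.005,"claw":0}
    - {"x":0.022,"y":-0.032,"z":0.005,"claw":0}
    - {"x":0.022,"y":-0.032,"z":0.005,"claw":0}
    - {"x":0.022,"y":-0.032,"z":0.005,"claw":0}
    - {"x":0.022,"y":-0.032,"z":0.005,"claw":0}
    - {"x":0.022,"y":-0.032,"z":0.005,"claw":0}
    - {"x":0.022,"y":-0.032,"z":0.005,"claw":0}
    - {"x":0.022,"y":-0.032,"z":0.005,"claw":0}

```text
invalid input
```

Call:
arm_command:
  increments:
    - {"x":0,"y":0,"z":0,"rx":0,"ry":0,"rz":6.7,"claw":0}
    - {"x":0,"y":0,"z":0,"rx":0,"ry":0,"rz":6.7,"claw":0}
    - {"x":0.022,"y":-0.032,"z":0.005,"rx":0,"ry":0,"rz":0,"claw":0}
    - {"x":0.022,"y":-0.032,"z":0.005,"rx":0,"ry":0,"rz":0,"claw":0}
    - {"x":0.022,"y":-0.032,"z":0.005,"rx":0,"ry":0,"rz":0,"claw":0}
    - {"x":0.022,"y":-0.032,"z":0.005,"rx":0,"ry":0,"rz":0,"claw":0}
    - {"x":0.022,"y":-0.032,"z":0.005,"rx":0,"ry":0,"rz":0,"claw":0}
    - {"x":0.022,"y":-0.032,"z":0.005,"rx":0,"ry":0,"rz":0,"claw":0}
    - {"x":0.022,"y":-0.032,"z":0.005,"rx":0,"ry":0,"rz":0,"claw":0}
    - {"x":0.022,"y":-0.032,"z":0.005,"rx":0,"ry":0,"rz":0,"claw":0}

```text
time: 1.1
tool_pos: [0.3213, -0.3505, 0.2044]
orientation: [-3.142, 0.0, 0.0]
ft_force: [0.5, 0.1, -0.3]
width: 0.0116
```

Call:
arm_command:
  increments:
    - {"x":0.021,"y":-0.031,"z":0.008,"rx":0,"ry":0,"rz":0,"claw":0}
    - {"x":0.021,"y":-0.031,"z":0.008,"rx":0,"ry":0,"rz":0,"claw":0}
    - {"x":0.021,"y":-0.031,"z":0.008,"rx":0,"ry":0,"rz":0,"claw":0}
    - {"x":0.021,"y":-0.031,"z":0.008,"rx":0,"ry":0,"rz":0,"claw":0}
    - {"x":0.021,"y":-0.031,"z":0.008,"rx":0,"ry":0,"rz":0,"claw":0}
    - {"x":0.021,"y":-0.031,"z":0.008,"rx":0,"ry":0,"rz":0,"claw":0}
    - {"x":0.021,"y":-0.031,"z":0.03,"rx":0,"ry":0,"rz":0,"claw":0}
    - {"x":0,"y":0,"z":0.04,"rx":0,"ry":0,"rz":0,"claw":0}
    - {"x":0,"y":0,"z":0.03,"rx":0,"ry":0,"rz":0,"claw":0}
    - {"x":0,"y":0,"z":0,"rx":0,"ry":0,"rz":0,"claw":0}

```text
time: 2.1
tool_pos: [0.4651, -0.134, 0.0532]
orientation: [-3.14, -0.002, 0.011]
ft_force: [-0.5, 0.0, -0.8]
width: 0.0004
```

Call:
arm_command:
  increments:
    - {"x":0.015,"y":0,"z":0,"rx":0,"ry":0,"rz":0,"claw":0}
    - {"x":0.015,"y":0,"z":0,"rx":0,"ry":0,"rz":0,"claw":0}
    - {"x":0.008,"y":0,"z":0,"rx":0,"ry":0,"rz":0,"claw":0}
    - {"x":0.003,"y":0,"z":0,"rx":0,"ry":0,"rz":0,"claw":0}
    - {"x":0.003,"y":0,"z":0,"rx":0,"ry":0,"rz":0,"claw":0}
    - {"x":0.003,"y":0,"z":0,"rx":0,"ry":0,"rz":0,"claw":0}

```text
time: 2.7
tool_pos: [0.5145, -0.1353, 0.057]
orientation: [3.141, -0.001, -0.0]
ft_force: [0.7, 0.3, -0.1]
width: 0.0005
```

Call:
arm_command:
  increments:
    - {"x":0.003,"y":0,"z":0,"rx":0,"ry":0,"rz":0,"claw":0}
    - {"x":0.003,"y":0,"z":0,"rx":0,"ry":0,"rz":0,"claw":0}

```text
time: 2.9
tool_pos: [0.5208, -0.1351, 0.0567]
orientation: [3.142, -0.0, -0.0]
ft_force: [-0.4, 0.6, -0.5]
width: 0.0004
```

Call:
arm_command:
  increments:
    - {"x":0.003,"y":0,"z":0,"rx":0,"ry":0,"rz":0,"claw":0}

```text
time: 3.0
tool_pos: [0.5226, -0.1351, 0.0565]
orientation: [3.142, -0.0, -0.005]
ft_force: [-7.2, 0.4, 4.8]
width: 0.0003
```

Call:
arm_command:
  increments:
    - {"x":0.003,"y":0,"z":0,"rx":0,"ry":0,"rz":0,"claw":0}

```text
time: 3.1
tool_pos: [0.525, -0.1351, 0.0564]
orientation: [3.142, -0.0, -0.006]
ft_force: [-6.3, 0.8, 5.6]
width: 0.0003
```

Call:
arm_command:
  increments:
    - {"x":0.002,"y":0,"z":0,"rx":0,"ry":0,"rz":0,"claw":0}

```text
time: 3.2
tool_pos: [0.527, -0.1351, 0.0563]
orientation: [3.142, -0.0, -0.006]
ft_force: [-7.5, 0.3, 6.3]
width: 0.0001
```

Call:
arm_command:
  increments:
    - {"x":0.001,"y":0,"z":0,"rx":0,"ry":0,"rz":0,"claw":0}

```text
time: 3.3
tool_pos: [0.528, -0.1351, 0.0563]
orientation: [-3.142, 0.0, 0.006]
ft_force: [-5.7, -0.9, 5.0]
width: 0.0006
```

Call:
arm_command:
  increments:
    - {"x":0.001,"y":0,"z":0,"rx":0,"ry":0,"rz":0,"claw":0}

```text
time: 3.4
tool_pos: [0.5289, -0.1351, 0.0563]
orientation: [-3.142, 0.0, 0.006]
ft_force: [-7.1, -0.3, 5.8]
width: 0.0009
```

Call:
arm_command:
  increments:
    - {"x":0.001,"y":0,"z":0,"rx":0,"ry":0,"rz":0,"claw":0}

```text
time: 3.5
tool_pos: [0.5299, -0.1351, 0.0563]
orientation: [-3.142, 0.0, 0.007]
ft_force: [-7.0, 0.1, 5.5]
width: 0.0007
```

Call:
arm_command:
  increments:
    - {"x":0.001,"y":0,"z":0,"rx":0,"ry":0,"rz":0,"claw":0}

```text
time: 3.6
tool_pos: [0.5308, -0.135, 0.0563]
orientation: [-3.142, 0.0, 0.007]
ft_force: [-6.7, 1.3, 5.1]
width: 0.0005
```

Call:
arm_command:
  increments:
    - {"x":0.001,"y":0,"z":0,"rx":0,"ry":0,"rz":0,"claw":0}

```text
time: 3.7
tool_pos: [0.5318, -0.1351, 0.0563]
orientation: [-3.142, 0.001, 0.007]
ft_force: [-7.5, 1.1, 6.4]
width: 0.0008
```

Call:
arm_command:
  increments:
    - {"x":0.001,"y":0,"z":0,"rx":0,"ry":0,"rz":0,"claw":0}

```text
time: 3.8
tool_pos: [0.5328, -0.135, 0.0563]
orientation: [-3.142, 0.0, 0.007]
ft_force: [-7.0, 0.0, 6.4]
width: 0.0005
```

Call:
arm_command:
  increments:
    - {"x":0,"y":0,"z":0,"rx":0,"ry":0,"rz":0,"claw":0}

```text
time: 3.9
tool_pos: [0.533, -0.135, 0.0564]
orientation: [-3.142, 0.0, 0.006]
ft_force: [-5.6, 1.0, 5.2]
width: 0.0005
```

Call:
arm_command:
  increments:
    - {"x":0.001,"y":0,"z":0,"rx":0,"ry":0,"rz":0,"claw":0}

```text
time: 4.0
tool_pos: [0.5337, -0.135, 0.0563]
orientation: [-3.142, 0.0, 0.007]
ft_force: [-8.2, 0.5, 7.3]
width: 0.0002
```

Call:
arm_command:
  increments:
    - {"x":0.001,"y":0,"z":0,"rx":0,"ry":0,"rz":0,"claw":0}

```text
time: 4.1
tool_pos: [0.5342, -0.1351, 0.0563]
orientation: [-3.142, 0.0, 0.009]
ft_force: [-10.2, 1.0, 9.2]
width: 0.0004
```

Call:
arm_command:
  increments:
    - {"x":0.0005,"y":0,"z":0,"rx":0,"ry":0,"rz":0,"claw":0}

```text
time: 4.2
tool_pos: [0.5343, -0.1351, 0.0563]
orientation: [-3.142, 0.001, 0.01]
ft_force: [-10.0, 0.7, 9.7]
width: 0.0008
```

Call:
arm_command:
  increments:
    - {"x":0.0005,"y":0,"z":0,"rx":0,"ry":0,"rz":0,"claw":0}

```text
time: 4.3
tool_pos: [0.5345, -0.135, 0.0563]
orientation: [-3.142, 0.001, 0.011]
ft_force: [-11.2, 1.2, 10.5]
width: 0.0005
```

Call:
arm_command:
  increments:
    - {"x":-0.02,"y":0,"z":0,"rx":0,"ry":0,"rz":0,"claw":0}
    - {"x":-0.04,"y":0,"z":0,"rx":0,"ry":0,"rz":0,"claw":0}
    - {"x":-0.045,"y":0,"z":0,"rx":0,"ry":0,"rz":0,"claw":0}
    - {"x":-0.03,"y":0,"z":0,"rx":0,"ry":0,"rz":0,"claw":0}
    - {"x":0,"y":0,"z":-0.05,"rx":0,"ry":0,"rz":0,"claw":0}
    - {"x":0,"y":0,"z":-0.05,"rx":0,"ry":0,"rz":0,"claw":0}

```text
time: 4.9
tool_pos: [0.4008, -0.1346, 0.157]
orientation: [-3.14, 0.0, 0.006]
ft_force: [2.7, -0.1, 0.1]
width: 0.0008
```

Call:
arm_command:
  increments:
    - {"x":0.02,"y":-0.037,"z":0,"rx":0,"ry":0,"rz":0,"claw":0.5}
    - {"x":0.02,"y":-0.037,"z":0,"rx":0,"ry":0,"rz":0,"claw":0.5}
    - {"x":0.02,"y":-0.037,"z":0,"rx":0,"ry":0,"rz":0,"claw":0.5}
    - {"x":0.02,"y":-0.037,"z":0,"rx":0,"ry":0,"rz":0,"claw":0.5}
    - {"x":0.02,"y":-0.037,"z":0,"rx":0,"ry":0,"rz":0,"claw":0.5}
    - {"x":0.02,"y":-0.037,"z":0,"rx":0,"ry":0,"rz":0,"claw":0.5}
    - {"x":0.02,"y":-0.037,"z":0,"rx":0,"ry":0,"rz":0,"claw":0.5}
    - {"x":0.02,"y":-0.037,"z":0,"rx":0,"ry":0,"rz":0,"claw":0.5}
    - {"x":0.02,"y":-0.037,"z":0,"rx":0,"ry":0,"rz":0,"claw":0.5}
    - {"x":0.02,"y":-0.037,"z":0,"rx":0,"ry":0,"rz":0,"claw":0.5}

```text
time: 5.9
tool_pos: [0.6035, 0.2365, 0.1565]
orientation: [3.141, -0.0, -0.0]
ft_force: [0.4, 0.2, 0.4]
width: 0.0438
```

```bash
python3 - <<'E'
from h import *
s=r.sense(); print(s["qpos"].round(3),s["tool_pos"])
p,d=r.capture("top"); np.save("pics/top1.npy",d)
cv2.imwrite("pics/top1.png",cv2.resize(p[140:380,140:440,::-1],(750,600),interpolation=cv2.INTER_CUBIC))
hsv=cv2.cvtColor(p,cv2.COLOR_RGB2HSV);H,S,V=[hsv[...,i].astype(int) for i in range(3)]
m=(H>100)&(H<130)&(S>140)&(V>60); m[:,:300]=0;m[:,420:]=0;m[:260]=0
P=cloud("top",d,m);P=P[P[:,2]>.055];print(m.sum(),P.min(0),P.max(0),np.median(P,0),pca(P))
# depth profile along centre column
for v in range(255,335,3):
    print(v,world("top",[(365,v)],d[v,365]).round(3)[0],p[v,365])
E
```

```text
[-0.183  0.563 -0.385  1.608  0.238  1.017 -2.211] [0.60354808 0.23650405 0.15645104]
584 [ 0.44099793 -0.22898322  0.05917247] [ 0.45730451 -0.03239392  0.07600701] [ 0.44915036 -0.12921513  0.06804749] (array([ 0.44916723, -0.13068159]), array([-0.00728817,  0.99997344]), np.float64(0.19663969502907058), np.float64(90.4175850195211))
255 [ 0.595 -0.142  0.078] [244 244 196]
258 [ 0.587 -0.141  0.082] [244 244 189]
261 [ 0.581 -0.142  0.077] [244 244 184]
264 [ 0.574 -0.142  0.074] [245 241 177]
267 [ 0.567 -0.141  0.074] [243 235 166]
270 [ 0.56  -0.141  0.082] [245 243 185]
273 [ 0.555 -0.146  0.019] [237 217 148]
276 [ 0.547 -0.145  0.021] [245 228 156]
279 [ 0.54  -0.145  0.02 ] [245 221 146]
282 [ 0.533 -0.145  0.023] [244 229 155]
285 [ 0.526 -0.144  0.021] [244 218 146]
288 [ 0.519 -0.144  0.026] [245 232 162]
291 [ 0.512 -0.144  0.02 ] [244 229 155]
294 [ 0.505 -0.144  0.023] [244 231 158]
297 [ 0.498 -0.143  0.028] [244 230 156]
300 [ 0.491 -0.143  0.025] [245 230 156]
303 [ 0.483 -0.143  0.021] [244 233 159]
306 [ 0.476 -0.143  0.019] [245 240 174]
309 [ 0.469 -0.143  0.023] [244 239 173]
312 [ 0.462 -0.142  0.027] [245 225 150]
315 [ 0.457 -0.138  0.069] [ 94  88 109]
318 [ 0.451 -0.138  0.071] [ 45 113 217]
321 [ 0.444 -0.138  0.07 ] [ 40 102 198]
324 [ 0.433 -0.143 -0.002] [96 87 84]
327 [ 0.426 -0.143  0.002] [94 87 85]
330 [ 0.419 -0.142  0.007] [82 75 71]
333 [ 0.411 -0.143 -0.004] [150 145 143]
```

View pics/top1.png

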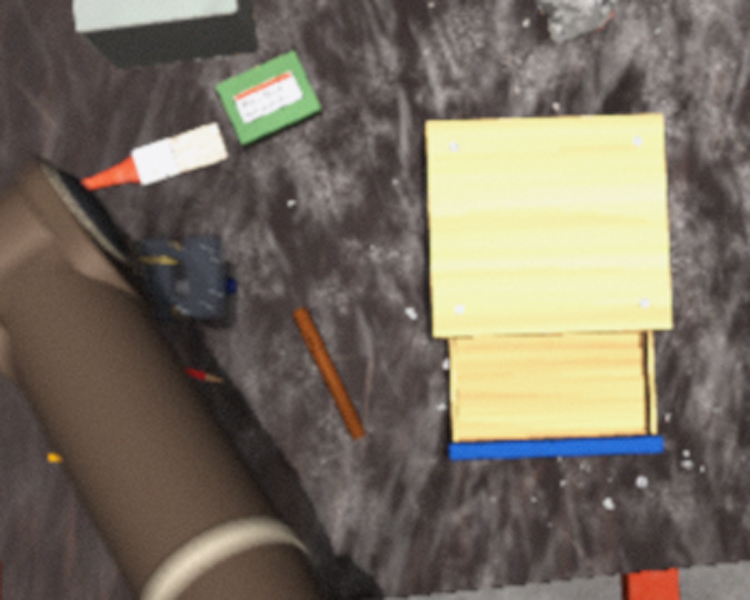

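The drawer has sprung out: the panel's inner face is at x=0.457 and the cabinet's top edge at about 0.555. The marker is undisturbed under the gripper, with its cap end at crop (230,285). I'll rotate for the grasp.

Call:
arm_command:
  increments:
    - {"x":0,"y":0,"z":0,"rx":0,"ry":0,"rz":8.5,"claw":0.55}
    - {"x":0,"y":0,"z":0,"rx":0,"ry":0,"rz":8.5,"claw":0.55}
    - {"x":0,"y":0,"z":0,"rx":0,"ry":0,"rz":8.5,"claw":0.55}
    - {"x":0,"y":0,"z":0,"rx":0,"ry":0,"rz":8.5,"claw":0.55}
    - {"x":0,"y":0,"z":0,"rx":0,"ry":0,"rz":8.5,"claw":0.55}
    - {"x":0,"y":0,"z":0,"rx":0,"ry":0,"rz":8.5,"claw":0.55}
    - {"x":0,"y":0,"z":0,"rx":0,"ry":0,"rz":8.5,"claw":0.55}
    - {"x":0,"y":0,"z":0,"rx":0,"ry":0,"rz":8.5,"claw":0.55}
    - {"x":0,"y":0,"z":0,"rx":0,"ry":0,"rz":8.5,"claw":0.55}
    - {"x":0,"y":0,"z":0,"rx":0,"ry":0,"rz":8.5,"claw":0.55}

```text
time: 6.95
tool_pos: [0.5989, 0.2318, 0.1491]
orientation: [2.466, -1.918, -0.018]
ft_force: [-0.1, -1.8, -3.2]
width: 0.0484
```

Call:
arm_command:
  increments:
    - {"x":0,"y":0,"z":0,"rx":0,"ry":0,"rz":5,"claw":0.55}
    - {"x":0,"y":0,"z":0,"rx":0,"ry":0,"rz":0,"claw":0.55}

```text
time: 7.15
tool_pos: [0.5983, 0.2325, 0.1471]
orientation: [2.381, -2.014, -0.014]
ft_force: [-0.4, -0.1, -1.0]
width: 0.0481
```

Call:
arm_command:
  increments:
    - {"x":0,"y":0,"z":0,"rx":0,"ry":0,"rz":4.8,"claw":0.55}
    - {"x":0,"y":0,"z":0,"rx":0,"ry":0,"rz":4.8,"claw":0.55}
    - {"x":-0.002,"y":-0.011,"z":0.04,"rx":0,"ry":0,"rz":0,"claw":0.55}
    - {"x":0,"y":0,"z":0.03,"rx":0,"ry":0,"rz":0,"claw":0.55}
    - {"x":0,"y":0,"z":0,"rx":0,"ry":0,"rz":0,"claw":0.55}

```text
time: 7.65
tool_pos: [0.6057, 0.2323, 0.0734]
orientation: [2.201, -2.202, -0.022]
ft_force: [-0.1, -0.6, 0.9]
width: 0.0485
```

```bash
python3 - <<'E'
from h import *
s=r.sense(); print(s["qpos"].round(3),s["tool_pos"],s["orientation"])
p,d=r.capture("scene")
cv2.imwrite("pics/s2.png",cv2.resize(p[280:440,130:330,::-1],(750,600),interpolation=cv2.INTER_CUBIC))
E
```

```text
[-1.108  0.976  1.146  1.704 -0.956  1.17  -2.818] [0.60567392 0.23231979 0.07336335] [ 2.20107391 -2.20180118 -0.02178038]
```

View pics/s2.png

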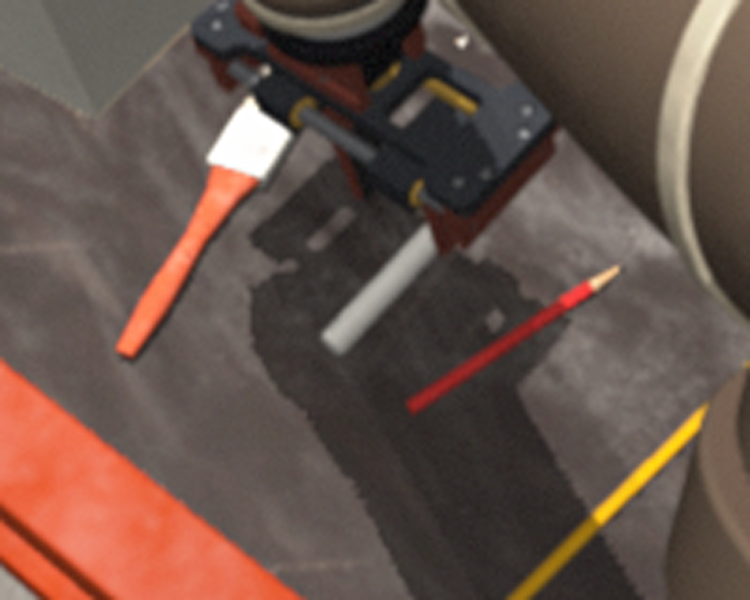

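The last joint is close to its limit this way round. I'll lift and make the half turn the other way.

Call:
arm_command:
  increments:
    - {"x":0,"y":0,"z":-0.04,"rx":0,"ry":0,"rz":0,"claw":0.55}
    - {"x":0,"y":0,"z":-0.05,"rx":0,"ry":0,"rz":0,"claw":0.55}
    - {"x":0,"y":0,"z":0,"rx":0,"ry":0,"rz":-8,"claw":0.55}
    - {"x":0,"y":0,"z":0,"rx":0,"ry":0,"rz":-8,"claw":0.55}
    - {"x":0,"y":0,"z":0,"rx":0,"ry":0,"rz":-8,"claw":0.55}
    - {"x":0,"y":0,"z":0,"rx":0,"ry":0,"rz":-8,"claw":0.55}
    - {"x":0,"y":0,"z":0,"rx":0,"ry":0,"rz":-8,"claw":0.55}
    - {"x":0,"y":0,"z":0,"rx":0,"ry":0,"rz":-8,"claw":0.55}
    - {"x":0,"y":0,"z":0,"rx":0,"ry":0,"rz":-8,"claw":0.55}
    - {"x":0,"y":0,"z":0,"rx":0,"ry":0,"rz":-8,"claw":0.55}

```text
time: 8.7
tool_pos: [0.611, 0.233, 0.1704]
orientation: [3.052, -0.697, -0.028]
ft_force: [0.1, 0.2, -1.0]
width: 0.0484
```

Call:
arm_command:
  increments:
    - {"x":0,"y":0,"z":0,"rx":0,"ry":0,"rz":-8.5,"claw":0.55}
    - {"x":0,"y":0,"z":0,"rx":0,"ry":0,"rz":-8.5,"claw":0.55}
    - {"x":0,"y":0,"z":0,"rx":0,"ry":0,"rz":-8.5,"claw":0.55}
    - {"x":0,"y":0,"z":0,"rx":0,"ry":0,"rz":-8.5,"claw":0.55}
    - {"x":0,"y":0,"z":0,"rx":0,"ry":0,"rz":-8.5,"claw":0.55}
    - {"x":0,"y":0,"z":0,"rx":0,"ry":0,"rz":-8.5,"claw":0.55}
    - {"x":0,"y":0,"z":0,"rx":0,"ry":0,"rz":-8.5,"claw":0.55}
    - {"x":0,"y":0,"z":0,"rx":0,"ry":0,"rz":-8.5,"claw":0.55}
    - {"x":0,"y":0,"z":0,"rx":0,"ry":0,"rz":-8.5,"claw":0.55}
    - {"x":0,"y":0,"z":0,"rx":0,"ry":0,"rz":-8.5,"claw":0.55}

```text
time: 9.7
tool_pos: [0.6113, 0.2328, 0.1708]
orientation: [-2.728, -1.552, 0.031]
ft_force: [-0.7, -0.3, 0.4]
width: 0.0481
```

```bash
python3 - <<'E'
from bench import r
s=r.sense(); print(s["qpos"].round(3),s["tool_pos"],s["orientation"])
E
```

```text
[-0.901  0.623  0.71   1.616 -0.442  1.091 -0.605] [0.61132576 0.2327932  0.17081097] [-2.72804136 -1.55160041  0.0307833 ]
```

Call:
arm_command:
  increments:
    - {"x":0,"y":0,"z":0,"rx":0,"ry":0,"rz":-7.7,"claw":0.55}
    - {"x":0,"y":0,"z":0,"rx":0,"ry":0,"rz":-7.7,"claw":0.55}
    - {"x":0,"y":0,"z":0,"rx":0,"ry":0,"rz":-7.7,"claw":0.55}
    - {"x":0,"y":0,"z":0,"rx":0,"ry":0,"rz":-7.7,"claw":0.55}
    - {"x":0,"y":-0.002,"z":0.05,"rx":0,"ry":0,"rz":0,"claw":0.55}
    - {"x":0,"y":0,"z":0.04,"rx":0,"ry":0,"rz":0,"claw":0.55}
    - {"x":0,"y":0,"z":0,"rx":0,"ry":0,"rz":0,"claw":0.55}

```text
time: 10.4
tool_pos: [0.604, 0.2316, 0.0756]
orientation: [-2.219, -2.208, 0.042]
ft_force: [0.2, -0.4, 0.4]
width: 0.0484
```

```bash
python3 - <<'E'
from h import *
from scipy.spatial.transform import Rotation as R
s=r.sense(); print(s["qpos"].round(3),s["tool_pos"],R.from_rotvec(s["orientation"]).as_matrix().round(3))
p,d=r.capture("scene")
cv2.imwrite("pics/s3.png",p[:,:,::-1])
E
```

```text
[-0.789  0.689  0.52   1.689 -0.413  0.905 -0.103] [0.60399919 0.23160837 0.07561619] [[ 0.005  1.    -0.027]
 [ 1.    -0.005 -0.011]
 [-0.011 -0.027 -1.   ]]
```

View pics/s3.png

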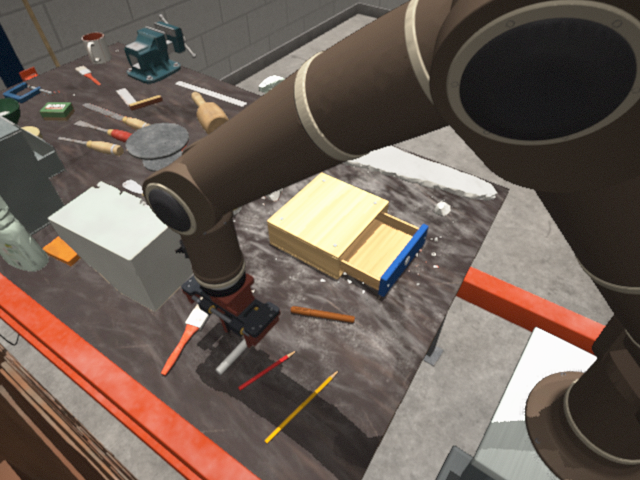

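Drawer open, marker under the gripper, pencils untouched. I'll correct the small tilt and descend.

Call:
arm_command:
  increments:
    - {"x":0.002,"y":0.005,"z":0,"rx":-1.5,"ry":0.6,"rz":0,"claw":0.55}
    - {"x":0,"y":0,"z":0.025,"rx":0,"ry":0,"rz":0,"claw":0.55}
    - {"x":0,"y":0,"z":0.015,"rx":0,"ry":0,"rz":0,"claw":0.55}
    - {"x":0,"y":0,"z":0,"rx":0,"ry":0,"rz":0,"claw":0.55}

```text
time: 10.85
tool_pos: [0.6114, 0.2349, 0.0382]
orientation: [2.226, 2.215, 0.006]
ft_force: [-0.3, -0.3, -0.3]
width: 0.0482
```

Call:
arm_command:
  increments:
    - {"x":0,"y":-0.002,"z":0.007,"rx":0,"ry":0,"rz":0,"claw":0.55}
    - {"x":0,"y":0,"z":0.005,"rx":0,"ry":0,"rz":0,"claw":0.55}
    - {"x":0,"y":0,"z":0,"rx":0,"ry":0,"rz":0,"claw":0.55}

```text
time: 11.15
tool_pos: [0.6093, 0.2352, 0.0257]
orientation: [2.226, 2.215, 0.006]
ft_force: [0.2, 0.9, -0.5]
width: 0.0483
```

Call:
arm_command:
  increments:
    - {"x":0,"y":0,"z":0,"rx":0,"ry":0,"rz":0,"claw":0}
    - {"x":0,"y":0,"z":0,"rx":0,"ry":0,"rz":0,"claw":0}
    - {"x":0,"y":0,"z":0,"rx":0,"ry":0,"rz":0,"claw":0}
    - {"x":0,"y":0,"z":0,"rx":0,"ry":0,"rz":0,"claw":0}
    - {"x":0,"y":0,"z":0,"rx":0,"ry":0,"rz":0,"claw":0}
    - {"x":0,"y":0,"z":0,"rx":0,"ry":0,"rz":0,"claw":0}

```text
time: 11.75
tool_pos: [0.6095, 0.2352, 0.0259]
orientation: [2.226, 2.215, 0.007]
ft_force: [-0.2, 0.4, 1.0]
width: 0.0151
```

Call:
arm_command:
  increments:
    - {"x":0,"y":0,"z":-0.03,"rx":0,"ry":0,"rz":0,"claw":0}
    - {"x":0,"y":0,"z":-0.045,"rx":0,"ry":0,"rz":0,"claw":0}
    - {"x":0,"y":0,"z":-0.045,"rx":0,"ry":0,"rz":0,"claw":0}
    - {"x":-0.03,"y":-0.01,"z":-0.01,"rx":0,"ry":0,"rz":0,"claw":0}
    - {"x":-0.04,"y":-0.0125,"z":0,"rx":0,"ry":0,"rz":0,"claw":0}
    - {"x":-0.04,"y":-0.0125,"z":0,"rx":0,"ry":0,"rz":0,"claw":0}
    - {"x":-0.04,"y":-0.0125,"z":0,"rx":0,"ry":0,"rz":0,"claw":0}
    - {"x":-0.04,"y":-0.0125,"z":0,"rx":0,"ry":0,"rz":0,"claw":0}
    - {"x":-0.04,"y":-0.0125,"z":0,"rx":0,"ry":0,"rz":0,"claw":0}
    - {"x":-0.04,"y":-0.0125,"z":0,"rx":0,"ry":0,"rz":0,"claw":0}

```text
time: 12.75
tool_pos: [0.5219, -0.0362, 0.1551]
orientation: [2.226, 2.215, 0.008]
ft_force: [-0.3, -1.5, -0.1]
width: 0.0145
```

Call:
arm_command:
  increments:
    - {"x":-0.04,"y":-0.0125,"z":0,"rx":0,"ry":0,"rz":0,"claw":0}
    - {"x":-0.03,"y":-0.01,"z":0,"rx":0,"ry":0,"rz":0,"claw":0}
    - {"x":-0.026,"y":-0.005,"z":0,"rx":0,"ry":0,"rz":0,"claw":0}
    - {"x":0,"y":0,"z":0,"rx":0,"ry":0,"rz":0,"claw":0}

```text
time: 13.15
tool_pos: [0.4935, -0.1346, 0.1551]
orientation: [2.231, 2.207, 0.006]
ft_force: [-0.3, 0.0, 0.4]
width: 0.015
```

```bash
python3 - <<'E'
from h import *
from scipy.spatial.transform import Rotation as R
s=r.sense(); print(s["qpos"].round(3),s["tool_pos"],R.from_rotvec(s["orientation"]).as_matrix().round(3))
p,d=r.capture("scene")
cv2.imwrite("pics/s4.png",p[:,:,::-1])
E
```

```text
[-0.354  0.368  0.663  2.004 -0.299  0.86   0.462] [ 0.49345576 -0.1345685   0.15509815] [[ 0.011  1.     0.005]
 [ 1.    -0.011  0.001]
 [ 0.001  0.005 -1.   ]]
```

View pics/s4.png

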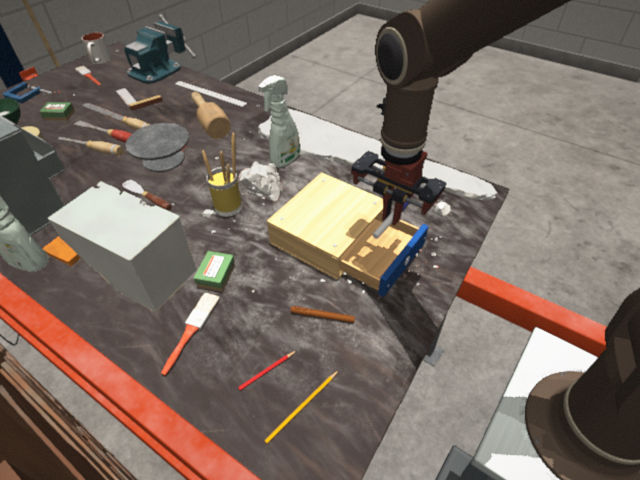

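The marker is held over the open bay; everything else is in place. Lowering now.

Call:
arm_command:
  increments:
    - {"x":0.003,"y":0.003,"z":0.04,"rx":0,"ry":0,"rz":0,"claw":0}
    - {"x":0,"y":0,"z":0.035,"rx":0,"ry":0,"rz":0,"claw":0}
    - {"x":0,"y":0,"z":0.02,"rx":0,"ry":0,"rz":0,"claw":0}
    - {"x":0,"y":0,"z":0.005,"rx":0,"ry":0,"rz":0,"claw":0}
    - {"x":0,"y":0,"z":0,"rx":0,"ry":0,"rz":0,"claw":0}

```text
time: 13.7
tool_pos: [0.498, -0.1265, 0.0542]
orientation: [2.226, 2.217, 0.006]
ft_force: [-0.2, -0.2, 0.4]
width: 0.0147
```

Call:
arm_command:
  increments:
    - {"x":0,"y":0,"z":0.003,"rx":0,"ry":0,"rz":0,"claw":0}
    - {"x":0,"y":0,"z":0.002,"rx":0,"ry":0,"rz":0,"claw":0}
    - {"x":0,"y":0,"z":0,"rx":0,"ry":0,"rz":0,"claw":0}

```text
time: 14.0
tool_pos: [0.4985, -0.1272, 0.0502]
orientation: [2.225, 2.215, 0.008]
ft_force: [-0.3, -0.1, -0.1]
width: 0.0147
```

Call:
arm_command:
  increments:
    - {"x":0,"y":0,"z":0.0015,"rx":0,"ry":0,"rz":0,"claw":0}
    - {"x":0,"y":0,"z":0,"rx":0,"ry":0,"rz":0,"claw":0.2}
    - {"x":0,"y":0,"z":0,"rx":0,"ry":0,"rz":0,"claw":0.25}
    - {"x":0,"y":0,"z":0,"rx":0,"ry":0,"rz":0,"claw":0.35}
    - {"x":0,"y":0,"z":0,"rx":0,"ry":0,"rz":0,"claw":0.35}
    - {"x":0,"y":0,"z":0,"rx":0,"ry":0,"rz":0,"claw":0.35}

```text
time: 14.6
tool_pos: [0.4981, -0.1274, 0.0481]
orientation: [2.226, 2.215, 0.007]
ft_force: [-0.4, -0.6, -0.2]
width: 0.0309
```

Call:
arm_command:
  increments:
    - {"x":0,"y":0,"z":-0.02,"rx":0,"ry":0,"rz":0,"claw":0.35}
    - {"x":0,"y":0,"z":-0.04,"rx":0,"ry":0,"rz":0,"claw":0.35}
    - {"x":0,"y":0,"z":-0.05,"rx":0,"ry":0,"rz":0,"claw":0.35}
    - {"x":0,"y":0,"z":-0.05,"rx":0,"ry":0,"rz":0,"claw":0}
    - {"x":0,"y":0,"z":-0.05,"rx":0,"ry":0,"rz":0,"claw":0}

```text
time: 15.1
tool_pos: [0.4966, -0.128, 0.26]
orientation: [2.227, 2.214, 0.006]
ft_force: [1.8, 0.1, -0.5]
width: 0.018
```

```bash
python3 - <<'E'
from h import *
s=r.sense(); print(s["qpos"].round(3),s["tool_pos"])
p,d=r.capture("scene")
cv2.imwrite("pics/s5.png",cv2.resize(p[160:320,250:450,::-1],(750,600),interpolation=cv2.INTER_CUBIC))
E
```

```text
[-0.456  0.233  0.74   1.883 -0.18   1.088  0.348] [ 0.49662754 -0.12797202  0.26003444]
```

View pics/s5.png

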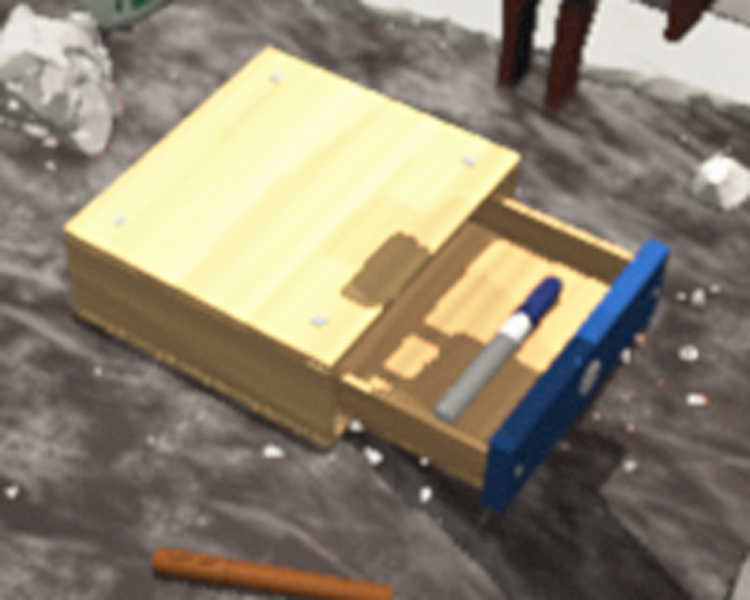

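The marker lies flat in the drawer (crop 500,350). I'll back out over the front, turn, and press it shut.

Call:
arm_command:
  increments:
    - {"x":0,"y":-0.035,"z":0.01,"rx":0,"ry":0,"rz":0,"claw":0}
    - {"x":0,"y":-0.04,"z":0.02,"rx":0,"ry":0,"rz":0,"claw":0}
    - {"x":0,"y":-0.025,"z":0.02,"rx":0,"ry":0,"rz":0,"claw":0}
    - {"x":0,"y":0,"z":0,"rx":0,"ry":0,"rz":8,"claw":0}
    - {"x":0,"y":0,"z":0,"rx":0,"ry":0,"rz":8,"claw":0}
    - {"x":0,"y":0,"z":0,"rx":0,"ry":0,"rz":8,"claw":0}
    - {"x":0,"y":0,"z":0,"rx":0,"ry":0,"rz":8,"claw":0}
    - {"x":0,"y":0,"z":0,"rx":0,"ry":0,"rz":8,"claw":0}
    - {"x":0,"y":0,"z":0,"rx":0,"ry":0,"rz":8,"claw":0}
    - {"x":0,"y":0,"z":0,"rx":0,"ry":0,"rz":8,"claw":0}

```text
time: 16.15
tool_pos: [0.3973, -0.1272, 0.2077]
orientation: [-3.008, -0.902, -0.008]
ft_force: [0.3, -0.3, 0.8]
width: 0.0004
```

Call:
arm_command:
  increments:
    - {"x":0,"y":0,"z":0,"rx":0,"ry":0,"rz":8,"claw":0}
    - {"x":0,"y":0,"z":0,"rx":0,"ry":0,"rz":8,"claw":0}
    - {"x":0,"y":0,"z":0,"rx":0,"ry":0,"rz":8,"claw":0}
    - {"x":0,"y":0,"z":0,"rx":0,"ry":0,"rz":8,"claw":0}
    - {"x":0,"y":0,"z":0,"rx":0,"ry":0,"rz":2,"claw":0}
    - {"x":0,"y":0,"z":0,"rx":0,"ry":0,"rz":0,"claw":0}

```text
time: 16.75
tool_pos: [0.3973, -0.1272, 0.2076]
orientation: [-3.139, 0.008, -0.007]
ft_force: [-0.2, -0.1, 0.7]
width: 0.0004
```

```bash
python3 - <<'E'
from h import *
from scipy.spatial.transform import Rotation as R
s=r.sense(); print(s["qpos"].round(3),s["tool_pos"],R.from_rotvec(s["orientation"]).as_matrix().round(3))
E
```

```text
[-0.643  0.096  0.917  2.159 -0.1    0.923 -1.244] [ 0.39729899 -0.12715216  0.20764566] [[ 1.    -0.005  0.004]
 [-0.005 -1.     0.002]
 [ 0.004 -0.002 -1.   ]]
```

Call:
arm_command:
  increments:
    - {"x":0,"y":0.005,"z":0.04,"rx":0,"ry":0,"rz":0,"claw":0}
    - {"x":0,"y":0,"z":0.045,"rx":0,"ry":0,"rz":0,"claw":0}
    - {"x":0,"y":0,"z":0.045,"rx":0,"ry":0,"rz":0,"claw":0}
    - {"x":0,"y":0,"z":0.022,"rx":0,"ry":0,"rz":0,"claw":0}
    - {"x":0,"y":0,"z":0,"rx":0,"ry":0,"rz":0,"claw":0}

```text
time: 17.25
tool_pos: [0.3959, -0.1319, 0.0534]
orientation: [-3.14, 0.007, 0.002]
ft_force: [-0.8, -0.5, 0.3]
width: 0.0008
```

Call:
arm_command:
  increments:
    - {"x":0.008,"y":0,"z":0,"rx":0,"ry":0,"rz":0,"claw":0}
    - {"x":0.008,"y":0,"z":0,"rx":0,"ry":0,"rz":0,"claw":0}
    - {"x":0.005,"y":0,"z":0,"rx":0,"ry":0,"rz":0,"claw":0}
    - {"x":0.004,"y":0,"z":0,"rx":0,"ry":0,"rz":0,"claw":0}
    - {"x":0.004,"y":0,"z":0,"rx":0,"ry":0,"rz":0,"claw":0}
    - {"x":0.004,"y":0,"z":0,"rx":0,"ry":0,"rz":0,"claw":0}

```text
time: 17.85
tool_pos: [0.4307, -0.1317, 0.056]
orientation: [-3.139, 0.007, -0.005]
ft_force: [-3.7, 0.4, 3.0]
width: 0.0007
```

Call:
arm_command:
  increments:
    - {"x":0.005,"y":0,"z":0,"rx":0,"ry":0,"rz":0,"claw":0}
    - {"x":0.005,"y":0,"z":0,"rx":0,"ry":0,"rz":0,"claw":0}
    - {"x":0.005,"y":0,"z":0,"rx":0,"ry":0,"rz":0,"claw":0}
    - {"x":0.005,"y":0,"z":0,"rx":0,"ry":0,"rz":0,"claw":0}
    - {"x":0.005,"y":0,"z":0,"rx":0,"ry":0,"rz":0,"claw":0}
    - {"x":0.005,"y":0,"z":0,"rx":0,"ry":0,"rz":0,"claw":0}
    - {"x":0.005,"y":0,"z":0,"rx":0,"ry":0,"rz":0,"claw":0}
    - {"x":0.005,"y":0,"z":0,"rx":0,"ry":0,"rz":0,"claw":0}
    - {"x":0.005,"y":0,"z":0,"rx":0,"ry":0,"rz":0,"claw":0}
    - {"x":0.005,"y":0,"z":0,"rx":0,"ry":0,"rz":0,"claw":0}

```text
time: 18.85
tool_pos: [0.4807, -0.1315, 0.0557]
orientation: [-3.138, 0.007, -0.004]
ft_force: [-6.4, 3.1, 4.6]
width: 0.0003
```

Call:
arm_command:
  increments:
    - {"x":0.005,"y":0,"z":0,"rx":0,"ry":0,"rz":0,"claw":0}
    - {"x":0.005,"y":0,"z":0,"rx":0,"ry":0,"rz":0,"claw":0}
    - {"x":0.005,"y":0,"z":0,"rx":0,"ry":0,"rz":0,"claw":0}
    - {"x":0.005,"y":0,"z":0,"rx":0,"ry":0,"rz":0,"claw":0}
    - {"x":0.005,"y":0,"z":0,"rx":0,"ry":0,"rz":0,"claw":0}
    - {"x":0.005,"y":0,"z":0,"rx":0,"ry":0,"rz":0,"claw":0}
    - {"x":0.004,"y":0,"z":0,"rx":0,"ry":0,"rz":0,"claw":0}

```text
time: 19.55
tool_pos: [0.5144, -0.1314, 0.0557]
orientation: [-3.138, 0.007, -0.003]
ft_force: [-7.1, 3.9, 4.5]
width: 0.0004
```

Call:
arm_command:
  increments:
    - {"x":0.003,"y":0,"z":0,"rx":0,"ry":0,"rz":0,"claw":0}
    - {"x":0.003,"y":0,"z":0,"rx":0,"ry":0,"rz":0,"claw":0}
    - {"x":0.002,"y":0,"z":0,"rx":0,"ry":0,"rz":0,"claw":0}

```text
time: 19.85
tool_pos: [0.5223, -0.1313, 0.0557]
orientation: [-3.138, 0.006, -0.003]
ft_force: [-6.5, 3.3, 3.9]
width: 0.0004
```

Call:
arm_command:
  increments:
    - {"x":0.002,"y":0,"z":0,"rx":0,"ry":0,"rz":0,"claw":0}
    - {"x":0.002,"y":0,"z":0,"rx":0,"ry":0,"rz":0,"claw":0}

```text
time: 20.05
tool_pos: [0.5262, -0.1313, 0.0557]
orientation: [-3.138, 0.007, -0.002]
ft_force: [-6.6, 4.9, 3.8]
width: 0.0006
```

Call:
arm_command:
  increments:
    - {"x":0.001,"y":0,"z":0,"rx":0,"ry":0,"rz":0,"claw":0}
    - {"x":0.001,"y":0,"z":0,"rx":0,"ry":0,"rz":0,"claw":0}

```text
time: 20.25
tool_pos: [0.5282, -0.1313, 0.0557]
orientation: [-3.138, 0.006, -0.002]
ft_force: [-6.9, 4.1, 3.3]
width: 0.0006
```

Call:
arm_command:
  increments:
    - {"x":0.001,"y":0,"z":0,"rx":0,"ry":0,"rz":0,"claw":0}

```text
time: 20.35
tool_pos: [0.5291, -0.1313, 0.0557]
orientation: [-3.138, 0.006, -0.002]
ft_force: [-6.5, 4.0, 4.4]
width: 0.0004
```

Call:
arm_command:
  increments:
    - {"x":0.001,"y":0,"z":0,"rx":0,"ry":0,"rz":0,"claw":0}
    - {"x":0.001,"y":0,"z":0,"rx":0,"ry":0,"rz":0,"claw":0}

```text
time: 20.55
tool_pos: [0.5311, -0.1313, 0.0557]
orientation: [-3.138, 0.006, -0.002]
ft_force: [-6.6, 3.4, 3.3]
width: 0.0006
```

Call:
arm_command:
  increments:
    - {"x":0.001,"y":0,"z":0,"rx":0,"ry":0,"rz":0,"claw":0}

```text
time: 20.65
tool_pos: [0.5321, -0.1312, 0.0557]
orientation: [-3.138, 0.006, -0.002]
ft_force: [-6.6, 3.5, 3.8]
width: 0.0003
```

Call:
arm_command:
  increments:
    - {"x":0.001,"y":0,"z":0,"rx":0,"ry":0,"rz":0,"claw":0}

```text
time: 20.75
tool_pos: [0.5327, -0.1312, 0.0557]
orientation: [-3.137, 0.006, -0.001]
ft_force: [-9.7, 3.9, 7.2]
width: 0.0005
```

Call:
arm_command:
  increments:
    - {"x":0.001,"y":0,"z":0,"rx":0,"ry":0,"rz":0,"claw":0}

```text
time: 20.85
tool_pos: [0.5332, -0.1313, 0.0557]
orientation: [-3.137, 0.007, 0.0]
ft_force: [-12.1, 5.0, 9.7]
width: 0.0004
```

Firm stop felt at 12 N. Letting go gently.

Call:
arm_command:
  increments:
    - {"x":-0.006,"y":0,"z":0,"rx":0,"ry":0,"rz":0,"claw":0}
    - {"x":-0.008,"y":0,"z":0,"rx":0,"ry":0,"rz":0,"claw":0}
    - {"x":-0.01,"y":0,"z":0,"rx":0,"ry":0,"rz":0,"claw":0}
    - {"x":-0.03,"y":0,"z":0,"rx":0,"ry":0,"rz":0,"claw":0}
    - {"x":-0.04,"y":0,"z":0,"rx":0,"ry":0,"rz":0,"claw":0}
    - {"x":-0.04,"y":0,"z":0,"rx":0,"ry":0,"rz":0,"claw":0}
    - {"x":0,"y":0,"z":-0.05,"rx":0,"ry":0,"rz":0,"claw":0}
    - {"x":0,"y":0,"z":-0.05,"rx":0,"ry":0,"rz":0,"claw":0}
    - {"x":0,"y":0,"z":-0.05,"rx":0,"ry":0,"rz":0,"claw":0}
    - {"x":0,"y":0,"z":0,"rx":0,"ry":0,"rz":0,"claw":0}

```text
time: 21.85
tool_pos: [0.4041, -0.1332, 0.2109]
orientation: [-3.137, 0.008, -0.025]
ft_force: [0.5, 0.4, -0.6]
width: 0.0006
```

```bash
python3 - <<'E'
from h import *
print(r.sense()["tool_pos"])
p,d=r.capture("scene"); cv2.imwrite("pics/s6.png",p[:,:,::-1])
p,d=r.capture("top")
hsv=cv2.cvtColor(p,cv2.COLOR_RGB2HSV);H,S,V=[hsv[...,i].astype(int) for i in range(3)]
m=(H>100)&(H<130)&(S>140)&(V>60); m[:,:300]=0;m[:,420:]=0;m[:260]=0
P=cloud("top",d,m);P=P[(P[:,2]>.055)&(P[:,2]<.08)];print(m.sum(),P.min(0),P.max(0))
E
```

```text
[ 0.40411102 -0.1332      0.21091745]
525 [ 0.53440158 -0.22702535  0.05803756] [ 0.54909778 -0.03255887  0.07737607]
```

View pics/s6.png

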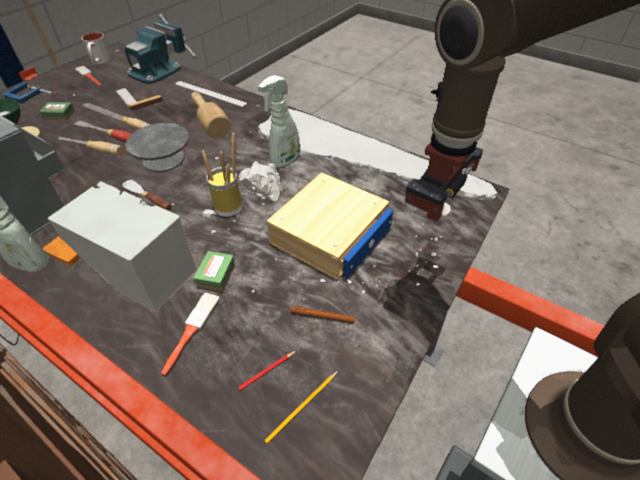

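The drawer is shut (front face x=0.534, the same as at the start) and the pencils, brush and boxes are where they were.

```bash
python3 -c "
from bench import r
print(r.hand_in())"
```

```text
the job is handed in; nothing more can be done
None
```

The blue-capped marker is in the drawer, the drawer is latched shut, and the job was handed in at about 22 s of the 72 s allowed.

- **Opening:** I pressed the blue front in about 12 mm to its firm stop. The push along x reached 11 N (about 15 N counting the vertical part), and the drawer sprang fully out when I let go.
- **Placing:** A picture after release showed the marker lying flat in the bay.
- **Closing:** I pressed the front back in to its stop, with 12 N along x and about 16 N in all, under the 25 N limit, then let go.

**Last checks:** About a second after release, the front face measured x = 0.534, against 0.533 at the start, so it is shut to within the camera's accuracy. The arm was clear of everything. In the last picture the pencils, brush and screw box look unmoved. I judged them by eye and did not measure them again, and I did not look closely at the shard.

**What went wrong:** My first command was refused because its rows left out some fields. My first turn for the grasp brought the last joint close to its limit, so I lifted and turned the other way before picking up the marker; nothing was touched.

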